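# Turn the upturned rice measure mouth-up onto the scale and tare it

## Robot

A 6-joint arm with a two-finger parallel gripper is mounted at the origin on the work surface. World frame = base frame: x ahead of the robot, y to its left, z up, the work surface at z = 0. Lengths are in mm, angles in rad, forces in N, time in s.
With the tool pointing down it reaches from about 350 to 975 mm from the base axis. Payload 17.4 kg.
Tool frame: the origin (TCP) lies on the centre line of the jaws, within the pads' length; the fingertips stand 22 mm ahead of it and the grasp point (between the pads) lies 3 mm ahead of it; x points along the fingers, y is the direction in which the jaws open and shut, and the axes are right-handed (so a half turn about x gives the same grasp; the last joint's range is limited). The gripper opens to 85 mm and grips with 20 to 120 N. Pads are 22 mm wide; open, the fingers measure 114 mm over their backs; the gripper's body (76 mm by 85 mm) begins 54 mm behind the grasp point. The pads swing forward as they close: fully open they stand 13 mm farther back than shut.
Start: joints at [1.257, 0.116, 1.442, -0, 1.584, -0.038], TCP at [183.822, 649.494, 253.303] pointing down, gripper open.
Joint ranges: [-2.83, 2.83], [-0.83, 2.19], [0.07, 2.5], [-1.14, 4.28], [0.01, 3], [-2.97, 2.97]. Speed limits (rad/s): [1.89, 1.89, 2.22, 3.14, 3.14, 3.14].

## Interface

Orientations are given as a unit quaternion [w, x, y, z].
In Python, from bench import bot gives the robot as it stands.
- The arm moves only by the tool carry_out, never from a script. Its argument "deltas" is one flat list of numbers, 7 for each row, row after row: the shift along the tool's x, y, z in mm, then the turn, a rotation vector about the tool's x, y, z in rad, then the closure, from -1 (fully open) to 1 (shut). In form: [tx, ty, tz, rx, ry, rz, claw, tx, ty, tz, rx, ry, rz, claw, ...]. A call has 1 to 8 rows; each row shifts and turns the commanded pose from where the row before left it, along the tool's axes as they then stand; what a row does not reach is not made up. A row lasts 1/10 s, in which the tool goes at most 50 mm and 8.59 degrees, less where a joint would pass 70% of its speed; a pose out of reach is approached as far as the arm can. A call with a gripper value outside its range is refused whole. The fingers move at their own pace and stop on an object; "newtons" is the grip in N (left out, the last holds). Time passes only in rows, so rows that do not move let the fingers close. It gives the time, the measured TCP pose, the force and the opening at its end, in the units of the state.
- bot.get_obs(): the state, without advancing time (a new reading comes with each control period).
- bot.grab_frame(name): name is "side" or "top" or "wrist"; returns (picture, depth): 420x560x3 uint8, red, green, blue; 420x560 float32, mm along the optical axis (not along the pixel's ray), 0 where there is no reading.
- bot.calibration(name): a dict with "camera_matrix" (3x3 intrinsics, pixels), "k1" (the pictures are not rectified: a ray, as slopes to the right and down, at radius r is drawn at 1 + k1 r^2 times it, then the intrinsics apply), "rvec" (rotation vector, rad) and "tvec" (3), from world to camera coordinates, as OpenCV has them. Camera axes: x right, y down, z forward; pixel columns grow to the right and rows downward; lengths in mm; the calibration is good to about 2 mm. A picture is of the moment at which its call begins: read the wrist's pose just before it. calibration takes no time and is no camera call; for the wrist camera it gives the pose at the moment of the call.
- bot.job_done(): hands the job in, once; it reports no verdict.
The state is a dict: "time": time; "joint_positions": joint angles; "qd": joint speeds; "effort": joint torques, N m; "tcp_pos": TCP position; "tool_rot": TCP orientation; "force": force on the tool from outside, world axes, zero at the start; "wrist_torque": the same for the moment, N m; "grip_width": finger opening in mm.
Only numpy, scipy, OpenCV 4.12 (cv2) and the standard library are available. Lean on these libraries where they do the work, as an engineer would, in place of code of your own. Each camera call takes 0.05 s, during which the arm holds its last target.

## Task

The two plain steel rice measures were left mouth-down on the shop counter. Turn the tall one mouth-up, set it down gently in the middle of the counter scale's pan and let go of it, then press the scale's tare key fully down and release it, so that the scale is ready to weigh into the measure. Leave everything else on the counter where it is.

Things in the scene. Friction and masses are not known exactly. Their poses are not given: they have to be found in the camera images.
- tall_measure: The tall rice measure: a straight round cup of plain steel without handle, 64 mm outside diameter, 84 mm high, walls 3 mm, base 4 mm, 0.12 to 0.24 kg. Starts mouth-down on the counter. Origin at the centre of the open mouth; z runs from the mouth to the closed base: up at the start, down in the end. Takes a 60 N grip across its diameter. On its side it can roll; its axis is then 32 mm up.
- tall_measure_base (a point): Centre of the outer face of the tall measure's closed base, 84 mm from the mouth's centre along the measure's z axis (uppermost at the start).
- squat_measure: The squat rice measure, same steel, mouth-down, 74 mm diameter, 50 mm high; stays where it is. Origin at the centre of its mouth, on the counter; z up. It and the tall one may stand in either of two places.
- scale: Counter scale, fixed: light grey plastic housing 250 mm wide (y), 300 mm deep (x from -165 to 136 mm), sloped console with blank display and keys on its -x side, flat steel pan on the rest. Origin under the housing on the counter; x points from the console to the pan, z up. Nothing on it is higher than the pan's top, 75 mm up.
- pan (a point): Centre of the top face of the scale's steel pan: a flat rectangle 190 mm (scale x) by 235 mm (scale y), 75 mm above the counter, 35 mm in x from the scale's origin; axes as the scale's. The pan does not move under load.
- tare_key_top (a point): Centre of the top face of the tare key: the one large key, 30 x 46 mm, at the right end of the console seen from the robot (the other four are small and square). Its z is the key's outward normal, 14 degrees from vertical, leaning to the console's front. It lies 157 mm in front (-x) of the pan's centre, 75 mm to the right (-y), 19 mm below the pan's top.
- tare_key (a joint): Travel of the tare key along its normal into the console, 0 (up) to 0.004 m (fully down); it springs back. It begins to move at about 0.7 N and is fully down at 4.3 N.
- mug: White mug, 72 mm diameter, 75 mm high, handle on its +y side reaching 73 mm from its axis; stays. Origin under its base.
- tin: Food tin, 74 mm diameter, 85 mm high; stays. Origin under its base.
- soap: Soap box, 65 x 95 x 32 mm high; stays. Origin under its centre, its long side along y.
- marker: Marker pen lying on the counter, 134 mm long along its x, 16 mm thick; stays. Origin under its middle.
- jar: Amber jar with red cap, 90 mm diameter, 130 mm high; stays. Origin under its base.
Mind the look-alikes: they are no part of the job. Leave any green or purple look-alike of the tall_measure alone.

How it is judged:
By the outcome, as a careful person would: the job done as asked, in the order asked, and still so for the second after the job is handed in, with the robot touching nothing.
It also fails if it takes over 69 s, if anything falls off the work surface, if the arm or the gripper's body presses on something with over 40 N, if the wrist force passes 120 N, or if a joint passes its speed limit or range.

## Working session

There is one attempt and no reset: what is moved stays moved. The work goes in short steps, Python scripts to look and compute and a tool call to move; the robot and the scene stay as the last step left them, time stands still between calls to the robot, and variables do not carry over. Pictures are saved under pics/ and viewed, and the job is handed in when it is done.

Besides the shell and the picture viewer there is one more tool, called after "Emit:" by a JSON object that holds its "api" and its "payload", one argument or row to a line. carry_out: Moves the arm, as the interface text tells. Its arguments: {"type":"object","properties":{"deltas":{"type":"array"},"newtons":{"type":"number"}},"required":["deltas"]}

```bash
ls; mkdir -p pics
cat > h.py <<'E'
import numpy as np, cv2
from bench import bot
from scipy.spatial.transform import Rotation as R
def snap(name, fn):
    c=bot.calibration(name); p,d=bot.grab_frame(name)
    cv2.imwrite('pics/%s.png'%fn, p[:,:,::-1]); np.savez('pics/%s.npz'%fn,p=p,d=d,K=c['camera_matrix'],k1=c['k1'],r=c['rvec'],t=c['tvec'])
def load(fn): return np.load('pics/%s.npz'%fn)
def rays(f,uv):
    K=f['K'];k=float(f['k1']);uv=np.atleast_2d(np.float64(uv))
    s=cv2.undistortPoints(uv.reshape(-1,1,2),K,np.array([k,0,0,0,0.])).reshape(-1,2)
    Rm=cv2.Rodrigues(np.float64(f['r']))[0];t=np.float64(f['t']).ravel()
    return -Rm.T@t, np.c_[s,np.ones(len(s))]@Rm
def onplane(f,uv,z):
    o,d=rays(f,uv); return o+d*((z-o[2])/d[:,2])[:,None]
def pts(f,uv):
    uv=np.atleast_2d(uv).astype(int);o,d=rays(f,uv);return o+d*f['d'][uv[:,1],uv[:,0]][:,None]
E
python3 - <<'E'
from h import *
o=bot.get_obs();print(o)
for n in ['top','side','wrist']:
    snap(n,n+'0');print(n,bot.calibration(n))
E
```

```text
pics
{'time': 0.0, 'joint_positions': array([ 1.25723296e+00,  1.16504687e-01,  1.44226995e+00,  2.92268060e-06,
        1.58398935e+00, -3.78081366e-02]), 'qd': array([ 0.00029558, -0.0008632 ,  0.00186959, -0.00089643,  0.00127099,
       -0.00043743]), 'effort': array([ 1.15561375e-03, -7.31984138e+01, -6.32502079e+01, -6.51429536e-05,
        6.20812818e-03, -2.49531655e-05]), 'tcp_pos': array([183.74795771, 649.34072201, 252.5466347 ]), 'tool_rot': array([ 0.70032277,  0.09677799,  0.70046957, -0.09759314]), 'force': array([ 0.6997173 , -0.41935922, -0.57536953]), 'wrist_torque': array([ 0.06738925, -0.01415707, -0.06825002]), 'grip_width': 85.45176719598669}
top {'camera_matrix': array([[414.16060697,   0.        , 285.76095966],
       [  0.        , 414.16060697, 214.08515506],
       [  0.        ,   0.        ,   1.        ]]), 'k1': 0.0134326453206982, 'rvec': array([ 2.16887195, -2.22268521,  0.03553793]), 'tvec': array([-52.93584406, 541.81127436, 949.22125299])}
side {'camera_matrix': array([[525.72112195,   0.        , 285.78214295],
       [  0.        , 525.72112195, 211.12490898],
       [  0.        ,   0.        ,   1.        ]]), 'k1': 0.03996281925131471, 'rvec': array([ 2.19149994, -0.60024127,  0.29179269]), 'tvec': array([-497.7357356 ,  193.82144059, 1111.23245084])}
wrist {'camera_matrix': array([[330.68758721,   0.        , 276.92723251],
       [  0.        , 330.68758721, 207.78172172],
       [  0.        ,   0.        ,   1.        ]]), 'k1': -0.00960894624752657, 'rvec': array([-2.32274087, -1.75764554, -0.24157963]), 'tvec': array([-673.9988353 ,  -35.52770733,  378.00009309])}
```

View pics/top0.png

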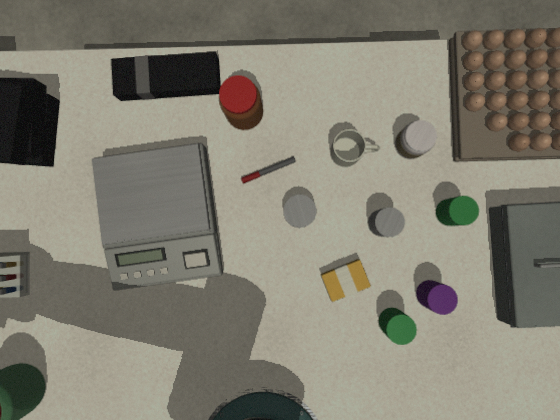

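View pics/side0.png

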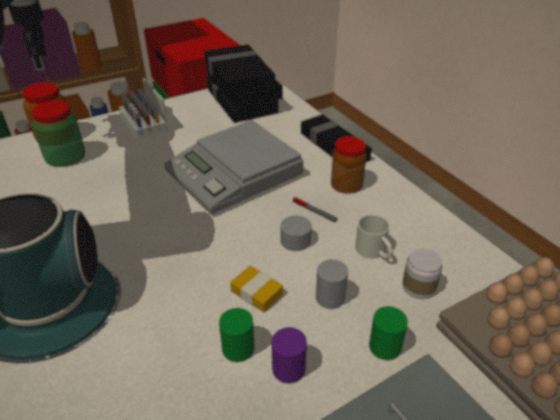

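Grey candidates: top (387,222)/side (332,284), which is narrow and tall, and top (299,210)/side (296,233), which is wide and low (the squat one). The green ones at top (460,210) and (398,327) and the purple one at (438,297) are look-alikes. I'll confirm with a crop and measure.

Run:
```python
from h import *
a=load('top0')['p'][180:260,260:500];b=load('side0')['p'][200:320,260:400]
a=cv2.resize(a,None,fx=3.3,fy=3.3);b=cv2.resize(b,None,fx=2.5,fy=2.5)
w=np.zeros((570,795,3),np.uint8);w[:a.shape[0],:a.shape[1]]=a[:,:795];w[264:264+300,:350]=b
cv2.imwrite('pics/crop1.png',w[:,:,::-1])
f=load('top0');H,W=f['d'].shape
uu,vv=np.meshgrid(range(W),range(H));P=pts(f,np.c_[uu.ravel(),vv.ravel()]).reshape(H,W,3)
np.save('pics/P.npy',P)
def fit(box,z0,z1,nm):
    m=np.zeros((H,W),bool);m[box[1]:box[3],box[0]:box[2]]=1
    m&=(P[...,2]>z0)&(P[...,2]<z1)
    n,l,st,c=cv2.connectedComponentsWithStats(m.astype(np.uint8))
    k=1+st[1:,4].argmax();m=l==k
    z=np.median(P[m][:,2]);cs=cv2.findContours(m.astype(np.uint8),0,2)[0];cs=max(cs,key=len)[:,0]
    q=onplane(f,cs,z)[:,:2].astype(np.float32);(cc,r)=cv2.minEnclosingCircle(q);rect=cv2.minAreaRect(q)
    print(nm,'z',z,'px',c[k],'centroid',P[m].mean(0),'circ',cc,r,'rect',rect)
fit((360,195,420,245),74,100,'tall')
fit((275,185,325,235),42,65,'squat')
fit((430,190,490,230),74,110,'green1')
fit((415,275,465,320),74,110,'purple')
fit((375,300,425,350),74,110,'green2')
fit((85,130,225,250),68,90,'pan')
fit((85,130,225,295),20,90,'scale')
fit((320,120,390,170),60,95,'mug')
fit((390,110,445,165),75,95,'tin')
fit((315,255,375,305),25,45,'soap')
fit((215,65,270,135),110,145,'jar')
for uv in [(195,260),(140,257),(150,190),(110,240),(205,240)]: print(uv,P[uv[1],uv[0]])
```

```text
tall z 83.60860743931528 px [388.78370787 222.01825843] centroid [ 514.96658506 -286.24281222   83.50661415] circ (514.7857666015625, -286.3511047363281) 32.229957580566406 rect ((515.0173950195312, -286.6435546875), (63.82107162475586, 59.77226638793945), 88.57060241699219)
squat z 49.73916810204713 px [299.17840376 210.86267606] centroid [545.18543577 -96.54538557  49.73829559] circ (545.4103393554688, -96.44171905517578) 36.79129409790039 rect ((544.9295654296875, -96.13558959960938), (71.192626953125, 71.27619171142578), 88.55634307861328)
green1 z 83.43066381627551 px [463.01219512 210.55149051] centroid [ 535.55568416 -444.52265655   83.21146672] circ (535.8797607421875, -444.2398376464844) 33.139400482177734 rect ((535.6845092773438, -444.39501953125), (63.60185241699219, 61.85710525512695), 88.53121948242188)
purple z 83.53933399446987 px [441.94715984 299.05944518] centroid [ 349.58379057 -392.3204769    83.31795971] circ (349.84954833984375, -391.7605285644531) 33.32158660888672 rect ((349.46258544921875, -392.2358093261719), (64.62208557128906, 61.978206634521484), 70.2147
[... 1492 characters left out ...]
474] circ (386.87109375, -195.95147705078125) 55.7478141784668 rect ((386.427978515625, -196.55540466308594), (66.22422790527344, 94.5177001953125), 20.32687759399414)
jar z 129.58769149971488 px [237.48588537  94.06757913] centroid [784.93967582  26.06504146 129.02570985] circ (784.3111572265625, 25.753278732299805) 41.24028396606445 rect ((783.927490234375, 26.016727447509766), (76.16516876220703, 81.10041046142578), 88.7464828491211)
(195, 260) [442.35011674 135.29603503  57.78887664]
(140, 257) [451.90656012 256.02902131  58.22493412]
(150, 190) [597.36718757 226.97613635  74.61792982]
(110, 240) [491.0181528  314.52501074  74.80258613]
(205, 240) [485.68576675 112.62205703  57.73895905]
```

View pics/crop1.png

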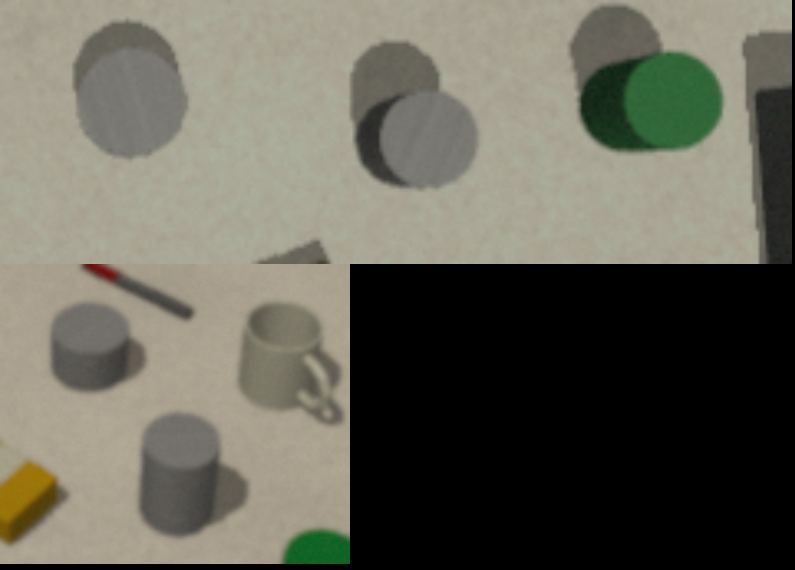

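View pics/wrist0.png

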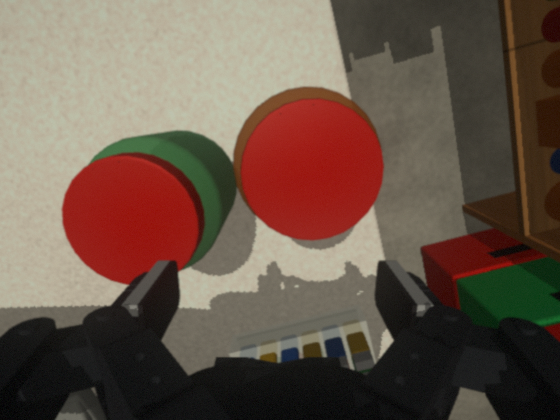

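Top (388,222)/side (332,284) is the tall grey measure: Ø64, top at z 83.6. Top (299,210) is the squat one: Ø73, z 50. The pan is at (589.5,226.8,75) with yaw 6.65°, and its 191×235 matches the given size. The key predicted from that yaw agrees with the depth at its pixel.

```bash
cat >> h.py <<'E'
def q2R(q): return R.from_quat([q[1],q[2],q[3],q[0]]).as_matrix()
def st():
    o=bot.get_obs();M=q2R(o['tool_rot']);np.set_printoptions(precision=3,suppress=True)
    print('t',round(o['time'],2),'q',o['joint_positions'],'tcp',o['tcp_pos'],'w',round(o['grip_width'],1),'F',o['force'])
    print('tool x,y,z in world:',M[:,0],M[:,1],M[:,2]);return o,M
def go(target):
    o,M=st();print('delta tool',M.T@(np.array(target)-o['tcp_pos']))
E
python3 - <<'E'
from h import *
go([515,-286,252])
y=np.radians(6.65);print(np.array([589.5,226.8])+np.array([-157*np.cos(y)+75*np.sin(y),-157*np.sin(y)-75*np.cos(y)]))
E
```

```text
t 0.15 q [ 1.257  0.116  1.442 -0.     1.584 -0.038] tcp [183.802 649.384 252.745] w 85.2 F [-0.093 -0.517 -0.096]
tool x,y,z in world: [-0.    -0.001 -1.   ] [ 0.272  0.962 -0.001] [ 0.962 -0.272 -0.   ]
delta tool [   1.441 -809.826  573.424]
[442.242 134.123]
```

Emit:
{"api": "carry_out", "payload": {
  "deltas": [0,-3.5,48,0.075,0,0,-1,0,-3.5,48,0.075,0,0,-1,0,-3.5,48,0.075,0,0,-1,0,-3.5,48,0.075,0,0,-1,0,-3.5,48,0.075,0,0,-1,0,-3.5,48,0.075,0,0,-1,0,-3.5,48,0.075,0,0,-1,0,-3.5,48,0.075,0,0,-1],
  "newtons": 40
}}

```text
time: 0.95
tcp_pos: [495.8, 430.3, 252.9]
tool_rot: [0.64, 0.301, 0.64, -0.301]
force: [0.1, 0.8, 0.8]
grip_width: 85.3
```

Emit:
{"api": "carry_out", "payload": {
  "deltas": [0,-3.5,48,0.075,0,0,-1,0,-3.5,48,0.075,0,0,-1,0,-3.5,48,0.075,0,0,-1,0,-3.5,48,0.075,0,0,-1,0,-3.5,48,0.075,0,0,-1,0,-3.5,48,0.075,0,0,-1,0,-3.5,48,0.075,0,0,-1,0,-3.5,48,0.075,0,0,-1]
}}

```text
time: 1.75
tcp_pos: [628.2, 74.8, 253.0]
tool_rot: [0.522, 0.476, 0.523, -0.477]
force: [0.9, 0.4, -0.0]
grip_width: 85.0
```

Emit:
{"api": "carry_out", "payload": {
  "deltas": [0,-3.5,48,0.075,0,0,-1,0,-3.5,48,0.075,0,0,-1,0,-3.5,48,0.075,0,0,-1,0,-3.5,48,0.075,0,0,-1,0,-3.5,48,0.075,0,0,-1,0,-3.5,48,0.075,0,0,-1,0,-3.5,48,0.075,0,0,-1]
}}

```text
time: 2.45
tcp_pos: [560.1, -251.3, 253.0]
tool_rot: [-0.381, -0.596, -0.381, 0.596]
force: [0.6, -0.4, 0.4]
grip_width: 85.5
```

Run:
```python
from h import *
go([515,-286.3,150])
```

```text
t 2.45 q [-0.463 -0.016  1.579 -0.     1.579 -0.03 ] tcp [ 560.074 -251.316  252.989] w 85.5 F [ 0.622 -0.353  0.428]
tool x,y,z in world: [-0.  0. -1.] [ 0.908 -0.42  -0.   ] [-0.42  -0.908  0.   ]
delta tool [103.    -26.192  50.668]
```

Emit:
{"api": "carry_out", "payload": {
  "deltas": [26,-6.5,12.7,0,0,0,-1,26,-6.5,12.7,0,0,0,-1,26,-6.5,12.7,0,0,0,-1,25,-6.7,12.6,0,0,0,-1,0,0,0,0,0,0,-1]
}}

```text
time: 2.95
tcp_pos: [513.9, -284.7, 146.7]
tool_rot: [-0.38, -0.595, -0.383, 0.596]
force: [0.2, -0.3, 0.6]
grip_width: 85.6
```

Run:
```python
from h import *
snap('wrist','w1')
f=load('w1');o,M=st()
H,W=f['d'].shape
uu,vv=np.meshgrid(range(W),range(H));P=pts(f,np.c_[uu.ravel(),vv.ravel()]).reshape(H,W,3)
m=(P[...,2]>78)&(P[...,2]<92)
n,l,s,c=cv2.connectedComponentsWithStats(m.astype(np.uint8))
for k in range(1,n):
    if s[k,4]>500:print(c[k],s[k],P[l==k].mean(0),P[l==k].min(0),P[l==k].max(0))
```

```text
t 3.0 q [-0.548 -0.022  1.755  0.     1.411 -0.117] tcp [ 515.209 -284.653  149.138] w 85.5 F [-0.038  0.921  0.86 ]
tool x,y,z in world: [-0.002  0.001 -1.   ] [ 0.909 -0.418 -0.003] [-0.418 -0.909 -0.   ]
[284.261 235.23 ] [ 231  184  108  103 8542] [ 517.496 -287.229   83.558] [ 485.262 -320.933   78.021] [ 548.484 -256.948   85.975]
```

View pics/w1.png

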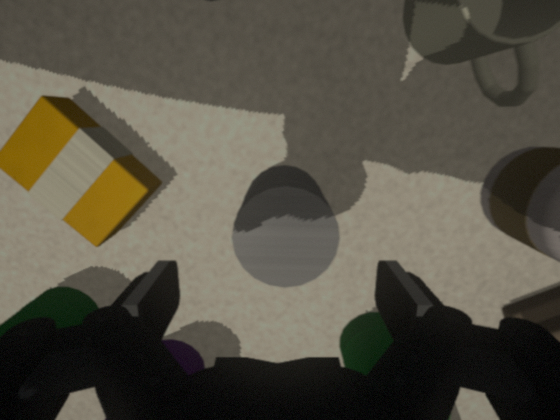

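The grey measure sits between the open fingers at about (285,236) in the wrist view, and its centre is ≈(516,-287.5). I'll descend and grip.

Emit:
{"api": "carry_out", "payload": {
  "deltas": [20,1,1.2,0,0,0,-1,24,0.9,1.1,0,0,0,-1,24,0,0,0,0,0,-1,18,0,0,0,0,0,-1,0,0,0,0,0,0,0.3,0,0,0,0,0,0,0.5,0,0,0,0,0,0,0.5,0,0,0,0,0,0,0.5],
  "newtons": 40
}}

```text
time: 3.8
tcp_pos: [517.4, -287.8, 65.8]
tool_rot: [0.382, 0.595, 0.381, -0.595]
force: [0.4, 0.7, 4.5]
grip_width: 62.1
```

Emit:
{"api": "carry_out", "payload": {
  "deltas": [0,0,0,0,0,0,0.5,0,0,0,0,0,0,0.5,0,0,0,0,0,0,0.5,-2,0,0,0,0,0,0.5,-8,0,0,0,0,0,0.5]
}}

```text
time: 4.3
tcp_pos: [516.4, -287.4, 73.9]
tool_rot: [-0.381, -0.595, -0.382, 0.595]
force: [-0.6, 0.0, -1.6]
grip_width: 62.2
```

Run:
```python
from h import *
st()
snap('side','s1')
```

```text
t 4.3 q [-0.551  0.043  1.818 -0.     1.282 -0.121] tcp [ 516.374 -287.365   73.944] w 62.2 F [-0.591  0.001 -1.593]
tool x,y,z in world: [-0.001  0.001 -1.   ] [ 0.909 -0.417 -0.001] [-0.417 -0.909 -0.   ]
```

View pics/s1.png

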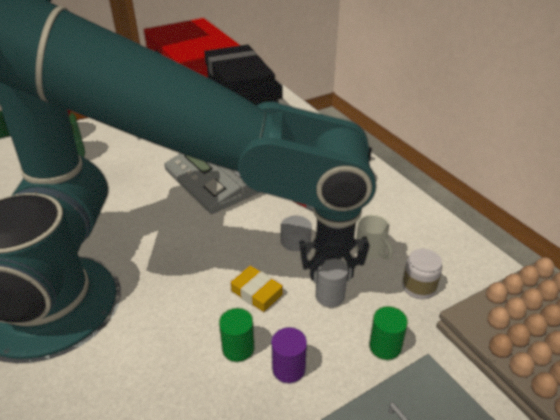

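The cup is held: width about 62, lifted, Fz −1.6 N. The wrist is bulky, so a horizontal flip grasp at counter level would be tight. I'll first set the cup mouth-down near the pan's front right corner. There I'll regrip it from the side with the wrist over free space, roll it 180° and set it in the middle.

Emit:
{"api": "carry_out", "payload": {
  "deltas": [-25,0,0,0,0,0,0.5,-40,0,0,0,0,0,0.5,-40,0,0,0,0,0,0.5,-26,0,-15,-0.026,0,0,0.5,0,-3,-44,-0.076,0,0,0.5,0,-3,-44,-0.076,0,0,0.5,0,-3,-44,-0.076,0,0,0.5,0,-3,-44,-0.076,0,0,0.5]
}}

```text
time: 5.15
tcp_pos: [561.9, -100.9, 205.7]
tool_rot: [0.475, 0.524, 0.475, -0.524]
force: [0.3, -0.3, -3.3]
grip_width: 62.1
```

Emit:
{"api": "carry_out", "payload": {
  "deltas": [0,-3,-44,-0.076,0,0,0.5,0,-3,-44,-0.076,0,0,0.5,0,-3,-44,-0.076,0,0,0.5,0,-3,-44,-0.076,0,0,0.5,0,-3,-40,-0.07,0,0,0.5,0,0,0,0,0,0,0.5]
}}

```text
time: 5.75
tcp_pos: [535.1, 114.9, 205.7]
tool_rot: [0.565, 0.426, 0.565, -0.425]
force: [0.2, -0.1, -2.3]
grip_width: 62.1
```

Run:
```python
from h import *
go([543.2,140.9,139])
A=np.array([[.1165,1.4423,674.9,252.7],[-.016,1.579,613.9,253],[-.022,1.755,588.6,149.1],[.043,1.818,591,73.9]])
o=bot.get_obs();A=np.r_[A,[[*o['joint_positions'][1:3],np.hypot(*o['tcp_pos'][:2]),o['tcp_pos'][2]]]]
from scipy.optimize import least_squares
f=lambda p:np.r_[p[0]+p[1]*np.sin(A[:,0])+p[2]*np.sin(A[:,:2].sum(1))-A[:,2],p[3]+p[1]*np.cos(A[:,0])+p[2]*np.cos(A[:,:2].sum(1))-A[:,3]]
s=least_squares(f,[0,500,500,0]);print(s.x,s.fun)
```

```text
t 5.75 q [ 0.164 -0.148  1.779  0.001  1.51  -0.116] tcp [535.129 114.854 205.742] w 62.1 F [ 0.197 -0.125 -2.337]
tool x,y,z in world: [ 0.     0.001 -1.   ] [0.961 0.277 0.   ] [ 0.277 -0.961 -0.001]
delta tool [ 66.769  14.93  -22.739]
[  -7.312  456.066  619.863 -206.891] [-9.382 -8.664  5.782 15.237 -2.972  0.819  0.949 -0.14  -2.519  0.891]
```

Emit:
{"api": "carry_out", "payload": {
  "deltas": [20,5,-8,0,0,0,0.5,22,5,-8,0,0,0,0.5,16,5,-6.7,0,0,0,0.5,4,0,0,0,0,0,0.5,0,0,0,0,0,0,0.5,2,0,0,0,0,0,0.5,1,0,0,0,0,0,0.5,1,0,0,0,0,0,0.5]
}}

```text
time: 6.55
tcp_pos: [544.9, 137.2, 140.8]
tool_rot: [0.564, 0.428, 0.563, -0.427]
force: [-6.4, 1.7, 14.5]
grip_width: 61.9
```

Run:
```python
from h import *
go([543.2,140.9,139])
```

```text
t 6.55 q [ 0.201 -0.078  1.823  0.     1.396 -0.073] tcp [544.914 137.172 140.809] w 61.9 F [-6.356  1.727 14.456]
tool x,y,z in world: [ 0.001  0.001 -1.   ] [0.963 0.27  0.002] [ 0.27  -0.963 -0.   ]
delta tool [ 1.809 -0.645 -4.052]
```

Contact is at about the expected height. Releasing and rising.

Emit:
{"api": "carry_out", "payload": {
  "deltas": [0,0,0,0,0,0,0.2,0,0,0,0,0,0,-0.5,0,0,0,0,0,0,-1,0,0,0,0,0,0,-1,-20,0,0,0,0,0,-1,-40,0,0,0,0,0,-1,-45,0,0,0,0,0,-1,-45,0,0,0,0,0,-1]
}}

```text
time: 7.35
tcp_pos: [544.3, 137.1, 290.9]
tool_rot: [0.564, 0.427, 0.564, -0.427]
force: [0.8, -0.1, 0.1]
grip_width: 85.2
```

Emit:
{"api": "carry_out", "payload": {
  "deltas": [-20,0,40,0,0.14,0,-1,-20,0,40,0,0.14,0,-1,0,0,0,0,0.14,0,-1,0,0,0,0,0.14,0,-1]
}}

```text
time: 7.75
tcp_pos: [567.1, 57.5, 324.4]
tool_rot: [0.386, 0.53, 0.697, -0.292]
force: [-0.2, 0.6, -0.1]
grip_width: 85.5
```

Run:
```python
from h import *
st()
snap('top','t2');snap('side','s2')
```

```text
t 7.75 q [-0.173 -0.031  1.545  0.524  1.85  -0.356] tcp [567.12   57.538 324.363] w 85.5 F [-0.216  0.569 -0.072]
tool x,y,z in world: [-0.141  0.513 -0.847] [0.963 0.269 0.002] [ 0.229 -0.815 -0.532]
```

View pics/t2.png

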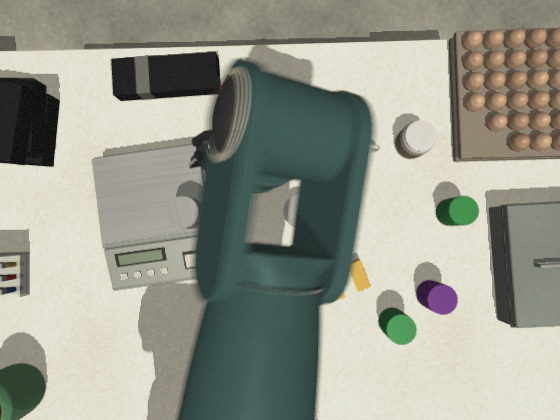

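View pics/s2.png

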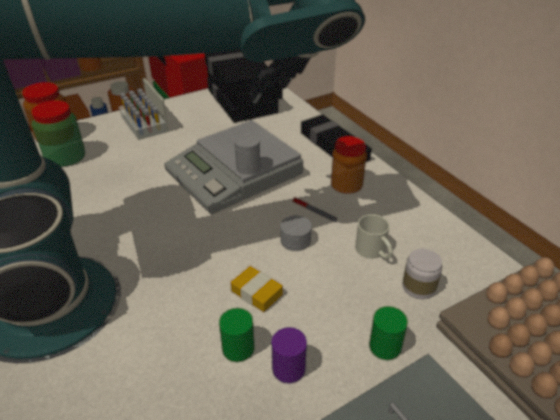

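The measure stands mouth-down near the pan corner, at top px (186,212) and side px (247,153). The squat measure hasn't moved. q4 rises as the tool swings left, which is the direction I need. I'll measure the wrist's bulk from the depth image before going low.

Run:
```python
from h import *
f=load('t2');H,W=f['d'].shape
uu,vv=np.meshgrid(range(W),range(H));P=pts(f,np.c_[uu.ravel(),vv.ravel()]).reshape(H,W,3)
m=(P[...,2]>78)&(P[...,2]<90)&(uu<215)&(uu>150)&(vv>170)&(vv<240)&(np.linalg.norm(P[...,:2]-[544,137],axis=2)<45)&(P[...,2]>0)
m2=(abs(P[...,2]-159)<5)&(uu<202)&(uu>150)&(vv>180)&(vv<240)
print('cup',m2.sum(),P[m2].mean(0),P[m2].min(0),P[m2].max(0))
q=-.173;fd=np.array([np.cos(q)*.998,np.sin(q)*.998,.057]);u=np.array([-.141,.513,-.847])
for D in (250,262):
    Wc=np.array([567.1,57.5,324.4])-D*u
    ax=np.cross(fd,u);ax/=np.linalg.norm(ax)
    k=(P[...,2]>230)
    X=P[k]-Wc
    a=X@ax;b=X@fd;c=X@np.cross(ax,fd)
    print(D,Wc,ax)
    for lo,hi in [(-250,-200),(-150,-100),(-60,-20),(-20,20),(20,60),(60,100)]:
        s=(b>lo)&(b<hi);print(lo,s.sum(),'a',np.percentile(a[s],[1,50,99]),'c',np.percentile(c[s],[1,50,99]),'bmax',b.max())
```

```text
cup 823 [542.93052529 136.2695003  158.87192659] [511.85717027 104.74511243 154.20218784] [574.88428558 168.63450949 163.01901352]
250 [602.35 -70.75 536.15] [0.120951   0.85786169 0.49944387]
-250 8271 a [-36.20119339  36.79362888  72.26034494] c [-96.53675431 -81.78967191 -17.54276127] bmax 57.24450949366626
-150 8282 a [-64.789793    19.65760345  67.96300617] c [-71.19963367 -61.11605466  26.92166529] bmax 57.24450949366626
-60 7267 a [-64.54149938  12.55030262  74.92531208] c [-69.51653029 -48.76321608 229.76842584] bmax 57.24450949366626
-20 7749 a [-64.34321484  27.39864537  78.69984279] c [-70.36448798 -63.91724149 213.23183202] bmax 57.24450949366626
20 3781 a [-64.45882837  24.95176565  78.23219999] c [-66.98591724 -55.16683303  -0.26833605] bmax 57.24450949366626Traceback (most recent call last):
  File "<stdin>", line 16, in <module>
    return _quantile_unchecked(
        a, q, axis, out, overwrite_input, method, keepdims, weights)
    return _ureduce(a,
                    func=_quantile_ureduce_func,
    ...<5 lines>...
                    overwrite_input=overwrite_input,
                    method=method)
    r = func(a, **kwargs)
    result = _quantile(arr,
                       quantiles=q,
    ...<2 lines>...
                       out=out,
                       weights=wgt)
    slices_having_nans = np.isnan(arr[-1, ...])
                                  ~~~^^^^^^^^^
IndexError: index -1 is out of bounds for axis 0 with size 0
```

```bash
cat >> h.py <<'E'
def plan(pos,Rt,n):
    """n equal rows: constant body twist rotation, straight TCP line"""
    o,M=st();rv=R.from_matrix(M.T@Rt).as_rotvec();dp=(np.array(pos)-o['tcp_pos'])/n
    C=M.copy();print('rotvec total',rv,'per row',rv/n,'dist/row',np.linalg.norm(dp))
    for i in range(n):
        print(i,np.round(C.T@dp,1)); C=C@R.from_rotvec(rv/n).as_matrix()
def hor(deg,flip=False):
    a=np.radians(deg);x=np.array([np.cos(a),np.sin(a),0]);z=np.array([0,0,1. if flip else -1]);return np.c_[x,np.cross(z,x),z]
E
python3 - <<'E'
from h import *
u=hor(57)[:,0];print(hor(57))
p=np.array([543.3,136.7,270])-5*u
plan(p,hor(57),8)
E
```

```text
[[ 0.54463904  0.83867057  0.        ]
 [ 0.83867057 -0.54463904  0.        ]
 [ 0.          0.         -1.        ]]
t 7.85 q [-0.173 -0.029  1.548  0.522  1.849 -0.355] tcp [566.957  56.856 321.154] w 85.5 F [-0.492 -0.703 -1.088]
tool x,y,z in world: [-0.145  0.512 -0.847] [ 0.964  0.267 -0.004] [ 0.224 -0.816 -0.532]
rotvec total [0.423 0.948 0.773] per row [0.053 0.119 0.097] dist/row 11.882055274494412
0 [10.7 -0.6 -5.1]
1 [11.1 -1.9 -3.7]
2 [11.2 -3.2 -2.2]
3 [11.  -4.3 -0.7]
4 [10.6 -5.4  0.8]
5 [ 9.8 -6.3  2.4]
6 [ 8.8 -7.   3.8]
7 [ 7.6 -7.6  5.2]
```

Emit:
{"api": "carry_out", "payload": {
  "deltas": [8.6,-0.5,-4.1,0.0423,0.0948,0.0773,-1,8.8,-1.3,-3.2,0.0423,0.0948,0.0773,-1,8.9,-2.1,-2.2,0.0423,0.0948,0.0773,-1,8.9,-3,-1.2,0.0423,0.0948,0.0773,-1,8.7,-3.7,-0.2,0.0423,0.0948,0.0773,-1,8.4,-4.4,0.8,0.0423,0.0948,0.0773,-1,7.8,-5,1.8,0.0423,0.0948,0.0773,-1,7.1,-5.5,2.8,0.0423,0.0948,0.0773,-1]
}}

```text
time: 8.65
tcp_pos: [544.4, 119.1, 281.2]
tool_rot: [0.085, 0.834, 0.541, -0.062]
force: [-0.1, 1.4, 1.5]
grip_width: 85.4
```

Run:
```python
from h import *
u=hor(57)[:,0]
p=np.array([543.3,136.7,270])-5*u
plan(p,hor(57),4)
```

```text
t 8.65 q [-0.325 -0.272  2.118  1.408  1.421 -0.329] tcp [544.446 119.057 281.234] w 85.4 F [-0.096  1.383  1.489]
tool x,y,z in world: [ 0.406  0.893 -0.195] [ 0.914 -0.4    0.075] [-0.011 -0.209 -0.978]
rotvec total [0.091 0.19  0.156] per row [0.023 0.048 0.039] dist/row 4.486562008517208
0 [ 3.2 -2.4  2.1]
1 [ 3.  -2.5  2.3]
2 [ 2.7 -2.6  2.5]
3 [ 2.5 -2.6  2.6]
```

Emit:
{"api": "carry_out", "payload": {
  "deltas": [3.2,-2.4,2.1,0.023,0.048,0.039,-1,3,-2.5,2.3,0.023,0.048,0.039,-1,2.7,-2.6,2.5,0.023,0.048,0.039,-1,2.5,-2.6,2.6,0.023,0.048,0.039,-1,0,0,0,0,0,0,-1]
}}

```text
time: 9.15
tcp_pos: [539.8, 133.4, 268.6]
tool_rot: [-0.001, 0.878, 0.479, -0.001]
force: [-0.3, -0.4, -0.1]
grip_width: 85.3
```

Run:
```python
from h import *
u=hor(57)[:,0]
p=np.array([543.3,136.7,170])-5*u
plan(p,hor(57),4)
snap('side','s3')
```

```text
t 9.15 q [-0.291 -0.312  2.263  1.676  1.31  -0.392] tcp [539.78  133.379 268.624] w 85.3 F [-0.343 -0.367 -0.146]
tool x,y,z in world: [ 0.541  0.841 -0.001] [ 0.841 -0.541 -0.003] [-0.003  0.    -1.   ]
rotvec total [-0.003  0.001  0.004] per row [-0.001  0.     0.001] dist/row 24.657655432655037
0 [-0.   0.4 24.7]
1 [-0.1  0.3 24.7]
2 [-0.1  0.3 24.7]
3 [-0.1  0.3 24.7]
```

View pics/s3.png

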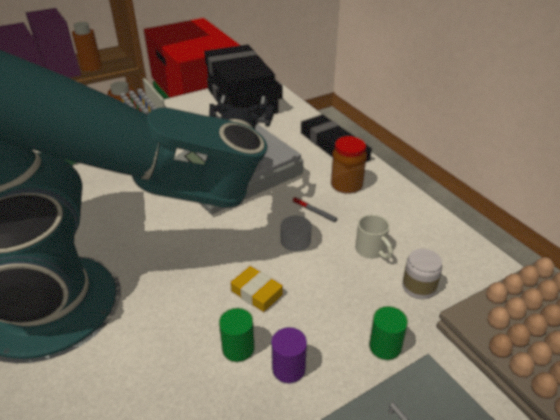

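```bash
cat > ik.py <<'E'
import numpy as np
from scipy.optimize import least_squares
# q1 q2 q3 | tcp | toolx
data=[([1.257,.1165,1.4423],[183.8,649.38,252.7],[0,-.001,-1]),([-.463,-.016,1.579],[560.07,-251.3,253],[0,0,-1]),
([-.548,-.022,1.755],[515.2,-284.65,149.1],[-.002,.001,-1]),([-.551,.043,1.818],[516.4,-287.4,73.9],[-.001,.001,-1]),
([.164,-.148,1.779],[535.1,114.85,205.74],[0,.001,-1]),([.201,-.078,1.823],[544.9,137.2,140.8],[.001,.001,-1]),
([-.173,-.029,1.548],[566.96,56.86,321.15],[-.145,.512,-.847]),([-.325,-.272,2.118],[544.4,119.06,281.2],[.406,.893,-.195]),
([-.291,-.312,2.263],[539.78,133.38,268.6],[.541,.841,-.001])]
def wc(q,p):
    a,L1,L2,e,h,lat,D=p
    s=q[1]+q[2];r=a+L1*np.sin(q[1])+L2*np.sin(s)+e*np.cos(s);z=h+L1*np.cos(q[1])+L2*np.cos(s)-e*np.sin(s)
    c,sn=np.cos(q[0]),np.sin(q[0]);return np.array([r*c-lat*sn,r*sn+lat*c,z])
f=lambda p:np.concatenate([wc(q,p)+p[6]*np.array(x)-t for q,t,x in data])
s=least_squares(f,[0,456,620,0,100,25,265]);P=s.x
def solve(W,q0=(-.2,-.3,2.2)):
    return least_squares(lambda q:wc(q,P)-W,q0).x
if __name__=='__main__':
    print(P.round(1));print(s.fun.reshape(-1,3).round(1))
    for cup,z,angs in [((543.3,136.7),113,(45,50,57,65,70)),((589.5,226.8),121,(50,57,65,70,75,80))]:
        for a in angs:
            u=np.array([np.cos(np.radians(a)),np.sin(np.radians(a)),0]);W=np.array([*cup,z])-(P[6]+5)*u
            q=solve(W);print(cup,a,'W',W.round(),q.round(3),'slope',(q[1]+q[2]-np.pi/2).round(2))
E
python3 ik.py
```

```text
[  0.  459.5 620.3  81.5 137.7  25.5 267.4]
[[ 0.1 -0.1 -0.1]
 [ 0.3  0.1  0. ]
 [ 0.2 -0.1 -0.1]
 [ 0.   0.1 -0.2]
 [-0.1 -0.2  0.3]
 [-0.1  0.1 -0.2]
 [-0.1  0.1  0. ]
 [ 0.  -0.2 -0.1]
 [-0.1 -0.1  0.3]]
(543.3, 136.7) 45 W [351. -56. 113.] [-0.23  -0.097  2.417] slope 0.75
(543.3, 136.7) 50 W [368. -72. 113.] [-0.261 -0.049  2.373] slope 0.75
(543.3, 136.7) 57 W [395. -92. 113.] [-0.291  0.018  2.307] slope 0.75
(543.3, 136.7) 65 W [ 428. -110.  113.] [-0.31   0.093  2.227] slope 0.75
(543.3, 136.7) 70 W [ 450. -119.  113.] [-0.314  0.139  2.176] slope 0.74
(589.5, 226.8) 50 W [414.  18. 121.] [-0.018  0.018  2.287] slope 0.73
(589.5, 226.8) 57 W [441.  -2. 121.] [-0.062  0.072  2.23 ] slope 0.73
(589.5, 226.8) 65 W [474. -20. 121.] [-0.096  0.138  2.156] slope 0.72
(589.5, 226.8) 70 W [496. -29. 121.] [-0.11   0.18   2.107] slope 0.72
(589.5, 226.8) 75 W [519. -36. 121.] [-0.119  0.222  2.056] slope 0.71
(589.5, 226.8) 80 W [542. -41. 121.] [-0.123  0.263  2.004] slope 0.7
```

The arm model fits to 0.3 mm and the poses I need are in range. Descending over the cup, with a check just above it.

Emit:
{"api": "carry_out", "payload": {
  "deltas": [0,0.4,24,0,0,0,-1,0,0.3,24,0,0,0,-1,0,0.2,24,0,0,0,-1,0,0,18,0,0,0,-1,0,0,0,0,0,0,-1]
}}

```text
time: 9.7
tcp_pos: [541.5, 131.8, 178.5]
tool_rot: [-0.001, 0.878, 0.479, -0.002]
force: [0.7, -0.2, 0.1]
grip_width: 85.4
```

Run:
```python
from h import *
snap('wrist','w3')
u=hor(57)[:,0]
p=np.array([543.3,136.7,113])-5*u
plan(p,hor(57),4)
```

```text
t 9.75 q [-0.294 -0.138  2.299  1.728  1.34  -0.606] tcp [541.884 131.634 180.078] w 85.4 F [-0.545  0.308  0.506]
tool x,y,z in world: [ 0.541  0.841 -0.001] [ 0.841 -0.541 -0.002] [-0.002  0.    -1.   ]
rotvec total [-0.002  0.001  0.004] per row [-0.001  0.     0.001] dist/row 16.773990711680042
0 [ 0.  -0.4 16.8]
1 [ 0.  -0.4 16.8]
2 [ 0.  -0.4 16.8]
3 [ 0.  -0.4 16.8]
```

View pics/w3.png

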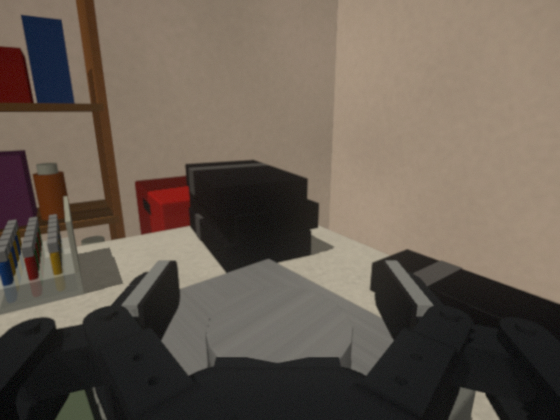

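Run:
```python
from h import *
f=load('w3');o,_=rays(f,[[280,210]]);ob,M=st()
print('cam in tool frame',M.T@(o-ob['tcp_pos']))
H,W=f['d'].shape;uu,vv=np.meshgrid(range(W),range(H));P=pts(f,np.c_[uu.ravel(),vv.ravel()]).reshape(H,W,3)
m=(abs(P[...,2]-159)<5)&(abs(P[...,0]-543)<45)&(abs(P[...,1]-137)<45)
print(m.sum(),P[m].mean(0),P[m].min(0),P[m].max(0))
T=(P-ob['tcp_pos'])@M
# gripper parts in tool frame
for x0,x1 in [(-110,-90),(-90,-70),(-70,-55),(-55,-40),(-40,-20),(-20,0),(0,15),(15,25)]:
    k=(T[...,0]>x0)&(T[...,0]<x1)&(abs(T[...,1])<75)&(abs(T[...,2])<70)&(vv>240)&~m
    if k.sum()>20:print(x0,k.sum(),T[k].min(0),T[k].max(0))
```

```text
t 9.75 q [-0.294 -0.138  2.299  1.728  1.34  -0.606] tcp [541.884 131.634 180.078] w 85.4 F [-0.545  0.308  0.506]
tool x,y,z in world: [ 0.541  0.841 -0.001] [ 0.841 -0.541 -0.002] [-0.002  0.    -1.   ]
cam in tool frame [-121.216    0.207  -66.956]
8908 [544.317 134.2   158.676] [513.18  104.186 154.065] [576.936 167.609 160.525]
-90 5474 [-78.675 -29.997 -19.52 ] [-70.001  30.085  -9.131]
-70 18849 [-70.    -66.422 -17.58 ] [-55.001  68.098   8.162]
-55 17359 [-54.999 -74.674 -16.258] [-40.     74.592  15.113]
-40 4251 [-39.996 -73.168 -12.593] [-20.006  74.29    8.915]
-20 3629 [-20.    -56.518 -10.13 ] [-0.    56.775 40.387]
0 750 [  0.007 -54.758  -9.943] [ 9.092 54.747 38.847]
```

The wrist camera sits 67 mm off the tool axis, on the side that is up now. If I grip like this it would be under the tool, near the pan, after the flip. So I'll rise and roll 180° first: camera down for the regrip, beyond the housing edge, and camera up at the placing.

Emit:
{"api": "carry_out", "payload": {
  "deltas": [0,0,-30,0,0,0,-1,0,0,-35,0,0,0,-1,0,0,-30,0,0,0,-1,0,0,0,0.14,0,0,-1,0,0,0,0.14,0,0,-1]
}}

```text
time: 10.25
tcp_pos: [541.8, 131.4, 278.7]
tool_rot: [-0.124, 0.869, 0.474, -0.067]
force: [0.9, -0.3, -0.7]
grip_width: 85.4
```

Run:
```python
from h import *
st()
```

```text
t 10.25 q [-0.294 -0.32   2.252  1.673  1.311 -0.093] tcp [541.801 131.387 278.672] w 85.4 F [ 0.941 -0.275 -0.696]
tool x,y,z in world: [0.542 0.84  0.001] [ 0.807 -0.52  -0.278] [-0.233  0.152 -0.961]
```

Emit:
{"api": "carry_out", "payload": {
  "deltas": [0,0,0,0.143,0,0,-1,0,0,0,0.143,0,0,-1,0,0,0,0.143,0,0,-1,0,0,0,0.143,0,0,-1,0,0,0,0.143,0,0,-1,0,0,0,0.143,0,0,-1,0,0,0,0.143,0,0,-1,0,0,0,0.143,0,0,-1]
}}

```text
time: 11.05
tcp_pos: [541.8, 131.4, 277.4]
tool_rot: [-0.575, 0.663, 0.362, -0.313]
force: [-0.4, 0.3, 0.1]
grip_width: 85.6
```

Emit:
{"api": "carry_out", "payload": {
  "deltas": [0,0,0,0.143,0,0,-1,0,0,0,0.143,0,0,-1,0,0,0,0.143,0,0,-1,0,0,0,0.143,0,0,-1,0,0,0,0.143,0,0,-1,0,0,0,0.143,0,0,-1,0,0,0,0.143,0,0,-1,0,0,0,0.143,0,0,-1]
}}

```text
time: 11.85
tcp_pos: [541.8, 131.4, 277.3]
tool_rot: [0.843, -0.246, -0.135, 0.459]
force: [1.2, 0.2, -0.1]
grip_width: 85.3
```

Emit:
{"api": "carry_out", "payload": {
  "deltas": [0,0,0,0.143,0,0,-1,0,0,0,0.143,0,0,-1,0,0,0,0.143,0,0,-1,0,0,0,0.143,0,0,-1,0,0,0,0,0,0,-1]
}}

```text
time: 12.35
tcp_pos: [541.8, 131.4, 277.1]
tool_rot: [0.878, 0.0, -0.0, 0.478]
force: [-0.4, -0.6, -1.1]
grip_width: 85.6
```

Run:
```python
from h import *
u=hor(57)[:,0]
p=np.array([544,136,170])-5*u
plan(p,hor(57,True),4)
```

```text
t 12.35 q [-0.294 -0.318  2.254  1.673  1.311  2.763] tcp [541.789 131.375 277.119] w 85.6 F [-0.381 -0.633 -1.075]
tool x,y,z in world: [0.542 0.84  0.001] [-0.84   0.542 -0.   ] [-0.001 -0.001  1.   ]
rotvec total [ 0.     0.001 -0.003] per row [ 0.     0.    -0.001] dist/row 26.780166896961354
0 [ -0.    0.2 -26.8]
1 [  0.    0.2 -26.8]
2 [  0.    0.2 -26.8]
3 [  0.    0.2 -26.8]
```

Emit:
{"api": "carry_out", "payload": {
  "deltas": [0,0.8,-30,0,0,0,-1,0,0,-30,0,0,0,-1,0,0,-30,0,0,0,-1,0,0,-22,0,0,0,-1,0,0,-12,0,0,0,-1,0,0,-8,0,0,0,-1,0,0,0,0,0,0,-1]
}}

```text
time: 13.05
tcp_pos: [541.3, 131.8, 143.3]
tool_rot: [0.878, -0.0, -0.001, 0.478]
force: [-0.5, -0.6, 0.2]
grip_width: 85.3
```

Run:
```python
from h import *
u=hor(57)[:,0]
p=np.array([544,136,113])-5*u
plan(p,hor(57,True),4)
snap('side','s4');snap('top','t4')
```

```text
t 13.05 q [-0.294 -0.054  2.305  1.751  1.355  2.44 ] tcp [541.339 131.761 143.252] w 85.3 F [-0.475 -0.575  0.205]
tool x,y,z in world: [0.543 0.84  0.001] [-0.84   0.543 -0.001] [-0.001 -0.     1.   ]
rotvec total [ 0.001  0.001 -0.002] per row [ 0.     0.    -0.001] dist/row 7.563127061542506
0 [-0.   0.  -7.6]
1 [-0.   0.  -7.6]
2 [-0.   0.  -7.6]
3 [-0.   0.  -7.6]
```

View pics/s4.png

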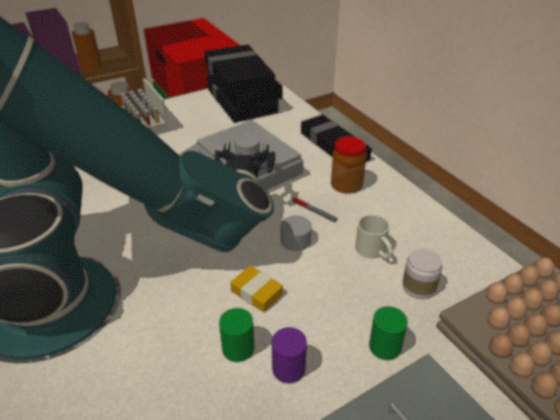

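View pics/t4.png

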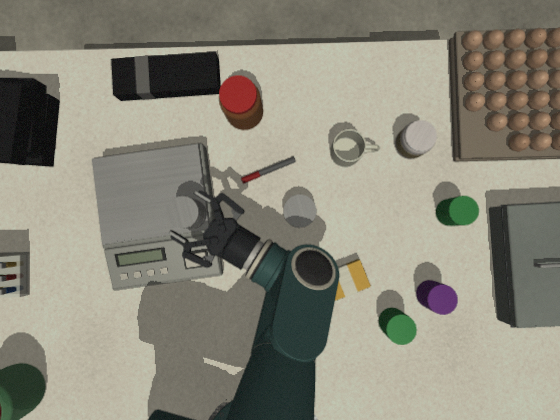

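The fingers straddle the cup (top px 188,212), and the wrist is clear of the squat measure and the counter. I'll lower another 30 mm and grip.

Emit:
{"api": "carry_out", "payload": {
  "deltas": [0,0,-12,0,0,0,-1,0,0,-10,0,0,0,-1,0,0,-8,0,0,0,-1,0,0,0,0,0,0,-1,0,0,0,0,0,0,-1]
}}

```text
time: 13.65
tcp_pos: [541.2, 131.8, 112.9]
tool_rot: [0.878, 0.001, -0.0, 0.478]
force: [-0.5, 0.5, 0.5]
grip_width: 85.3
```

Emit:
{"api": "carry_out", "payload": {
  "deltas": [0,0,0,0,0,0,0,0,0,0,0,0,0,0.5,0,0,0,0,0,0,0.5,0,0,0,0,0,0,0.5,0,0,0,0,0,0,0.5],
  "newtons": 45
}}

```text
time: 14.15
tcp_pos: [541.3, 131.8, 113.5]
tool_rot: [0.878, 0.0, -0.001, 0.478]
force: [0.4, -1.2, 0.9]
grip_width: 63.1
```

Run:
```python
from h import *
st()
snap('wrist','w5')
```

```text
t 14.15 q [-0.294  0.021  2.304  1.767  1.369  2.367] tcp [541.263 131.767 113.531] w 63.1 F [ 0.364 -1.161  0.916]
tool x,y,z in world: [0.543 0.84  0.001] [-0.84   0.543 -0.   ] [-0.001 -0.001  1.   ]
```

View pics/w5.png

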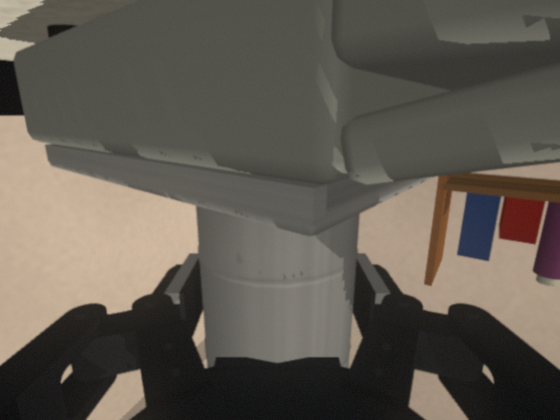

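Emit:
{"api": "carry_out", "payload": {
  "deltas": [0,0,10,0,0,0,0.5,0,0,30,0,0,0,0.5,0,0,40,0,0,0,0.5,0,0,40,0,0,0,0.5,0,0,35,0,0,0,0.5,0,0,0,0,0,0,0.5]
}}

```text
time: 14.8
tcp_pos: [541.3, 131.7, 274.1]
tool_rot: [0.878, -0.002, -0.003, 0.478]
force: [0.2, 0.8, -2.1]
grip_width: 63.4
```

Emit:
{"api": "carry_out", "payload": {
  "deltas": [0,0,0,-0.08,0,0,0.5,0,0,0,-0.14,0,0,0.5,0,0,0,-0.14,0,0,0.5,0,0,0,-0.14,0,0,0.5,0,0,0,-0.14,0,0,0.5,0,0,0,-0.14,0,0,0.5,0,0,0,-0.14,0,0,0.5,0,0,0,-0.14,0,0,0.5]
}}

```text
time: 15.6
tcp_pos: [540.7, 131.8, 267.3]
tool_rot: [0.757, -0.446, -0.243, 0.412]
force: [-0.2, 0.0, -1.4]
grip_width: 63.1
```

Run:
```python
from h import *
st()
```

```text
t 15.6 q [-0.294 -0.307  2.263  1.679  1.312  1.678] tcp [540.742 131.779 267.258] w 63.1 F [-0.193  0.019 -1.436]
tool x,y,z in world: [0.543 0.84  0.   ] [-0.407  0.263 -0.875] [-0.734  0.475  0.485]
```

Emit:
{"api": "carry_out", "payload": {
  "deltas": [0,0,0,-0.14,0,0,0.5,0,0,0,-0.14,0,0,0.5,0,0,0,-0.14,0,0,0.5,0,0,0,-0.14,0,0,0.5,0,0,0,-0.14,0,0,0.5,0,0,0,-0.14,0,0,0.5,0,0,0,-0.14,0,0,0.5,0,0,0,-0.14,0,0,0.5]
}}

```text
time: 16.4
tcp_pos: [540.7, 131.8, 267.2]
tool_rot: [-0.404, 0.78, 0.424, -0.22]
force: [0.4, -0.4, -2.1]
grip_width: 63.0
```

Emit:
{"api": "carry_out", "payload": {
  "deltas": [0,0,0,-0.14,0,0,0.5,0,0,0,-0.14,0,0,0.5,0,0,0,-0.14,0,0,0.5,0,0,0,-0.14,0,0,0.5,0,0,0,-0.14,0,0,0.5,0,0,0,-0.14,0,0,0.5,0,0,0,-0.1,0,0,0.5,0,0,0,0,0,0,0.5]
}}

```text
time: 17.2
tcp_pos: [540.8, 131.8, 267.4]
tool_rot: [-0.009, 0.878, 0.478, -0.005]
force: [-0.2, -0.2, -2.0]
grip_width: 63.3
```

Run:
```python
from h import *
u=hor(68)[:,0]
p=np.array([589.5,226.8,200])-5*u
plan(p,hor(68),6)
snap('side','s6')
```

```text
t 17.2 q [-0.294 -0.307  2.263  1.679  1.312 -0.378] tcp [540.769 131.777 267.395] w 63.3 F [-0.177 -0.247 -2.033]
tool x,y,z in world: [0.543 0.84  0.   ] [ 0.84  -0.543 -0.021] [-0.017  0.012 -1.   ]
rotvec total [-0.021 -0.002 -0.19 ] per row [-0.003 -0.    -0.032] dist/row 20.349414516291613
0 [16.9 -1.4 11.3]
1 [16.9 -0.9 11.3]
2 [17.  -0.4 11.2]
3 [17.   0.1 11.2]
4 [17.   0.6 11.2]
5 [16.9  1.1 11.2]
```

View pics/s6.png

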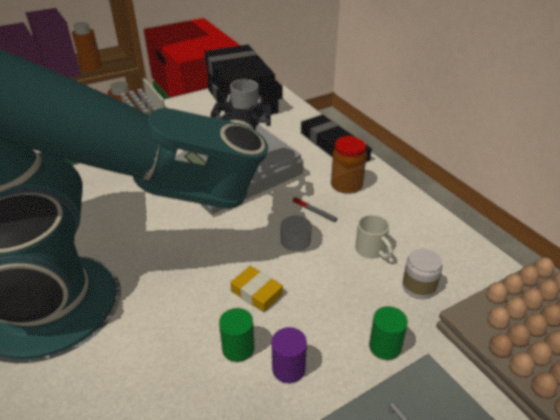

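The cup is held mouth-up at side px (245,92). Moving over the pan's middle.

Emit:
{"api": "carry_out", "payload": {
  "deltas": [16.9,-1.4,11.3,-0.0035,0,-0.032,0.5,16.9,-0.9,11.3,-0.0035,0,-0.032,0.5,17,-0.4,11.2,-0.0035,0,-0.032,0.5,17,0.1,11.2,-0.0035,0,-0.032,0.5,17,0.6,11.2,-0.0035,0,-0.032,0.5,16.9,1.1,11.2,-0.0035,0,-0.03,0.5,0,0,0,0,0,0,0.5,0,0,0,0,0,0,0.5]
}}

```text
time: 18.05
tcp_pos: [587.7, 222.4, 200.5]
tool_rot: [-0.002, 0.829, 0.559, 0.0]
force: [0.1, 0.1, -1.9]
grip_width: 63.3
```

Run:
```python
from h import *
u=hor(68)[:,0]
p=np.array([589.5,226.8,125])-5*u
plan(p,hor(68),4)
snap('top','t7');snap('wrist','w7')
f=load('t7');H,W=f['d'].shape
uu,vv=np.meshgrid(range(W),range(H));P=pts(f,np.c_[uu.ravel(),vv.ravel()]).reshape(H,W,3)
m=(P[...,2]>220)&(P[...,2]<250)&(np.linalg.norm(P[...,:2]-[589,227],axis=2)<45)
print(m.sum(),P[m].mean(0),P[m].min(0),P[m].max(0))
c=f['p'][130:290,80:260];cv2.imwrite('pics/t7c.png',cv2.resize(c,None,fx=3.5,fy=3.5)[:,:,::-1])
```

```text
t 18.05 q [-0.105  0.009  2.119  1.724  1.337 -0.573] tcp [587.711 222.425 200.535] w 63.3 F [ 0.141  0.094 -1.876]
tool x,y,z in world: [0.375 0.927 0.003] [ 0.927 -0.375 -0.004] [-0.002  0.004 -1.   ]
rotvec total [-0.004 -0.003  0.   ] per row [-0.001 -0.001  0.   ] dist/row 18.883767933412177
0 [-0.1  0.1 18.9]
1 [-0.1  0.1 18.9]
2 [-0.1  0.  18.9]
3 [-0.1  0.  18.9]
467 [588.971 229.046 232.805] [556.467 195.956 220.028] [620.708 259.099 242.706]
```

View pics/t7c.png

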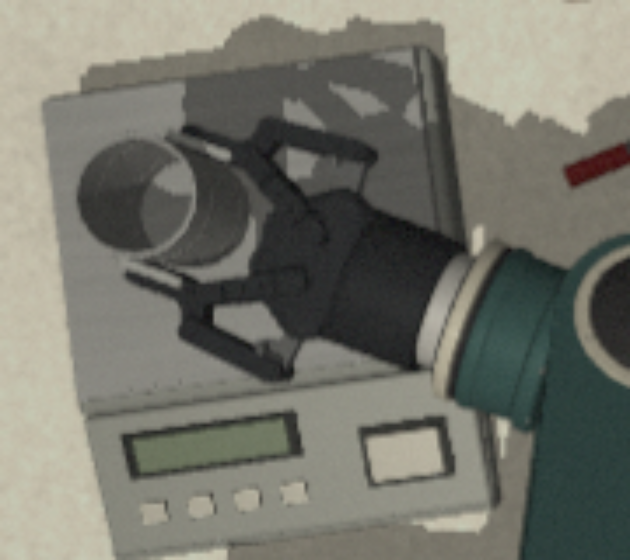

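View pics/w7.png

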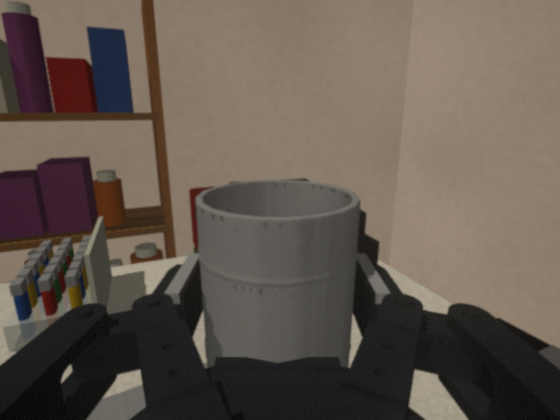

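The mouth-up cup is centred at (588.6, 227.5), against the pan centre (589.5, 226.8). Lowering.

Emit:
{"api": "carry_out", "payload": {
  "deltas": [0,0,20,-0.004,-0.003,0,0.5,0,0,22,0,0,0,0.5,0,0,18,0,0,0,0.5,0,0,10,0,0,0,0.5,0,0,6,0,0,0,0.5,0,0,0,0,0,0,0.5,0,0,0,0,0,0,0.5]
}}

```text
time: 18.85
tcp_pos: [588.4, 222.2, 125.9]
tool_rot: [0.002, 0.829, 0.559, 0.002]
force: [0.3, 0.4, -1.5]
grip_width: 63.4
```

Emit:
{"api": "carry_out", "payload": {
  "deltas": [0,0,1,0,0,0,0.5,0,0,1,0,0,0,0.5,0,0,0,0,0,0,0.5]
}}

```text
time: 19.15
tcp_pos: [588.2, 222.3, 123.3]
tool_rot: [0.002, 0.829, 0.559, 0.001]
force: [0.5, 1.2, -2.4]
grip_width: 63.4
```

Emit:
{"api": "carry_out", "payload": {
  "deltas": [0,0,1,0,0,0,0.5,0,0,0.7,0,0,0,0.5,0,0,0,0,0,0,0.5]
}}

```text
time: 19.45
tcp_pos: [588.1, 222.3, 121.2]
tool_rot: [0.001, 0.829, 0.559, 0.001]
force: [-1.0, -0.3, -2.5]
grip_width: 62.8
```

Emit:
{"api": "carry_out", "payload": {
  "deltas": [0,0,0.6,0,0,0,0.5,0,0,0,0,0,0,0.5]
}}

```text
time: 19.65
tcp_pos: [588.1, 222.3, 120.7]
tool_rot: [0.002, 0.829, 0.559, 0.001]
force: [-0.5, 0.1, -2.5]
grip_width: 63.0
```

Emit:
{"api": "carry_out", "payload": {
  "deltas": [0,0,0.6,0,0,0,0.5,0,0,0,0,0,0,0.5]
}}

```text
time: 19.85
tcp_pos: [588.2, 222.3, 120.6]
tool_rot: [0.001, 0.829, 0.559, 0.002]
force: [-2.0, 0.5, 1.6]
grip_width: 63.0
```

Emit:
{"api": "carry_out", "payload": {
  "deltas": [0,0,0.5,0,0,0,0.5,0,0,0,0,0,0,0.5]
}}

```text
time: 20.05
tcp_pos: [588.2, 222.3, 120.5]
tool_rot: [0.001, 0.829, 0.559, 0.002]
force: [-3.7, 0.2, 6.6]
grip_width: 63.1
```

It has touched down gently at the expected height (120.5). Releasing.

Emit:
{"api": "carry_out", "payload": {
  "deltas": [0,0,0,0,0,0,0.25,0,0,0,0,0,0,0,0,0,0,0,0,0,-0.6,0,0,0,0,0,0,-1,0,0,0,0,0,0,-1,0,0,0,0,0,0,-1]
}}

```text
time: 20.65
tcp_pos: [588.1, 222.3, 119.6]
tool_rot: [0.002, 0.829, 0.559, 0.001]
force: [-0.0, 0.0, -0.4]
grip_width: 85.3
```

Run:
```python
from h import *
st();snap('wrist','w8')
```

```text
t 20.65 q [-0.105  0.167  2.126  1.758  1.363 -0.746] tcp [588.129 222.274 119.573] w 85.3 F [-0.046  0.038 -0.366]
tool x,y,z in world: [ 0.375  0.927 -0.   ] [ 0.927 -0.375  0.004] [ 0.003 -0.001 -1.   ]
```

View pics/w8.png

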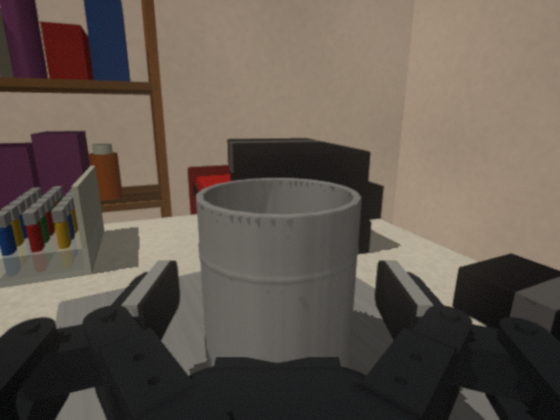

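The cup stands mouth-up and the fingers are clear on both sides. Rising, then planning the key press.

Emit:
{"api": "carry_out", "payload": {
  "deltas": [0,0,-15,0,0,0,-1,0,0,-30,0,0,0,-1,0,0,-40,0,0,0,-1,0,0,-40,0,0,0,-1,0,0,-25,0,0,0,-1]
}}

```text
time: 21.2
tcp_pos: [587.6, 222.5, 273.0]
tool_rot: [0.002, 0.829, 0.559, 0.002]
force: [0.4, -0.5, 0.4]
grip_width: 85.2
```

```bash
cat >> h.py <<'E'
yw=np.radians(6.65);SX=np.array([np.cos(yw),np.sin(yw),0]);SY=np.array([-np.sin(yw),np.cos(yw),0])
nK=-np.sin(np.radians(14))*SX+np.cos(np.radians(14))*np.array([0,0,1])
def RK(sg=-1):
    x=-nK;y=sg*SY;return np.c_[x,y,np.cross(x,y)]
E
python3 - <<'E'
from h import *
from ik import solve,P as PP,wc
K=np.array([442.2,134.1,56])
f=load('t7')
# key: white face in top picture, ray onto z=56
H,W=f['d'].shape
g=cv2.cvtColor(f['p'],cv2.COLOR_RGB2HSV);
m=np.zeros((H,W),np.uint8);m[248:275,180:212]=(f['p'][248:275,180:212].min(2)>140)
n,l,s,c=cv2.connectedComponentsWithStats(m)
k=1+s[1:,4].argmax();print(s[k],c[k],onplane(f,c[k],56),onplane(f,[[s[k][0],s[k][1]],[s[k][0]+s[k][2],s[k][1]+s[k][3]]],56))
for d in (22,82):
    q=solve(K+nK*(d+267.4),(.2,-.3,2.));print(d,K+nK*d,q)
plan(np.array([440,132,270]),RK(-1),14)
E
```

```text
[185 253  21  14 229] [195.13537118 259.3930131 ] [[443.56050002 135.38962361  56.        ]] [[458.13893144 157.53573261  56.        ]
 [426.30956347 111.70911142  56.        ]]
22 [436.91352615 133.48365855  77.34650598] [ 0.26107258 -0.43606035  2.23106708]
82 [422.4958702  131.80272734 135.56424955] [ 0.26661758 -0.52803136  2.19316481]
t 21.2 q [-0.105 -0.107  2.088  1.686  1.316 -0.431] tcp [587.599 222.49  272.982] w 85.2 F [ 0.394 -0.536  0.393]
tool x,y,z in world: [0.375 0.927 0.001] [ 0.927 -0.375  0.006] [ 0.006 -0.001 -1.   ]
rotvec total [ 0.71  -1.194  0.9  ] per row [ 0.051 -0.085  0.064] dist/row 12.368218553184118
0 [-9.9 -7.4  0.2]
1 [-10.3  -6.7   1.4]
2 [-10.6  -5.9   2.6]
3 [-10.6  -5.    3.8]
4 [-10.6  -4.1   4.9]
5 [-10.3  -3.2   6. ]
6 [-10.   -2.2   7. ]
7 [-9.4 -1.2  7.9]
8 [-8.8 -0.2  8.7]
9 [-8.   0.8  9.4]
10 [-7.1  1.8 10. ]
11 [-6.   2.7 10.4]
12 [-4.9  3.6 10.7]
13 [-3.8  4.4 10.9]
```

Emit:
{"api": "carry_out", "payload": {
  "deltas": [-9.9,-7.4,0.2,0.051,-0.085,0.064,0,-10.3,-6.7,1.4,0.051,-0.085,0.064,1,-10.6,-5.9,2.6,0.051,-0.085,0.064,1,-10.6,-5,3.8,0.051,-0.085,0.064,1,-10.6,-4.1,4.9,0.051,-0.085,0.064,1,-10.3,-3.2,6,0.051,-0.085,0.064,1,-10,-2.2,7,0.051,-0.085,0.064,1]
}}

```text
time: 21.9
tcp_pos: [513.3, 176.5, 268.7]
tool_rot: [0.019, 0.882, 0.329, -0.336]
force: [-0.1, 0.6, -0.9]
grip_width: -0.0
```

Emit:
{"api": "carry_out", "payload": {
  "deltas": [-9.4,-1.2,7.9,0.051,-0.085,0.064,1,-8.8,-0.2,8.7,0.051,-0.085,0.064,1,-8,0.8,9.4,0.051,-0.085,0.064,1,-7.1,1.8,10,0.051,-0.085,0.064,1,-6,2.7,10.4,0.051,-0.085,0.064,1,-4.9,3.6,10.7,0.051,-0.085,0.064,1,-3.8,4.4,10.9,0.051,-0.085,0.064,1]
}}

```text
time: 22.6
tcp_pos: [439.6, 131.7, 267.4]
tool_rot: [0.033, 0.785, 0.046, -0.616]
force: [-0.1, 0.2, -0.3]
grip_width: 0.1
```

Run:
```python
from h import *
K=np.array([443,134.8,56])
plan(K+nK*72,RK(-1),5)
```

```text
t 22.6 q [ 0.252 -0.525  1.978 -0.029  1.45   1.71 ] tcp [439.564 131.737 267.416] w 0.1 F [-0.086  0.195 -0.327]
tool x,y,z in world: [ 0.236  0.031 -0.971] [ 0.113 -0.994 -0.004] [-0.965 -0.109 -0.238]
rotvec total [-0.003  0.004  0.004] per row [-0.001  0.001  0.001] dist/row 28.447163234023023
0 [26.8 -0.4  9.4]
1 [26.8 -0.4  9.4]
2 [26.8 -0.5  9.4]
3 [26.8 -0.5  9.5]
4 [26.8 -0.5  9.5]
```

Emit:
{"api": "carry_out", "payload": {
  "deltas": [26.8,-0.4,9.4,0,0,0,1,26.8,-0.4,9.4,0,0,0,1,26.8,-0.5,9.4,0,0,0,1,26.8,-0.5,9.5,0,0,0,1,26.8,-0.5,9.5,0,0,0,1,20,0,0,0,0,0,1,10,0,0,0,0,0,1,0,0,0,0,0,0,1]
}}

```text
time: 23.4
tcp_pos: [433.1, 134.5, 95.3]
tool_rot: [0.033, 0.785, 0.048, -0.616]
force: [-0.2, 1.0, -0.6]
grip_width: -0.0
```

Run:
```python
from h import *
K=np.array([443,134.8,56])
o,M=st();d=o['tcp_pos']-K;print('along n',d@nK,'in-plane',d@SY,d@np.cross(SY,nK))
snap('wrist','w9');snap('side','s9')
c=load('s9')['p'][100:240,130:330];cv2.imwrite('pics/s9c.png',cv2.resize(c,None,fx=4,fy=4)[:,:,::-1])
```

```text
t 23.4 q [ 0.262 -0.463  2.218 -0.031  1.147  1.726] tcp [433.101 134.54   95.342] w -0.0 F [-0.246  1.022 -0.619]
tool x,y,z in world: [ 0.236  0.034 -0.971] [ 0.116 -0.993 -0.006] [-0.965 -0.111 -0.238]
along n 40.559025877223824 in-plane 0.8880985621189674 -0.051784560222866816
```

View pics/w9.png

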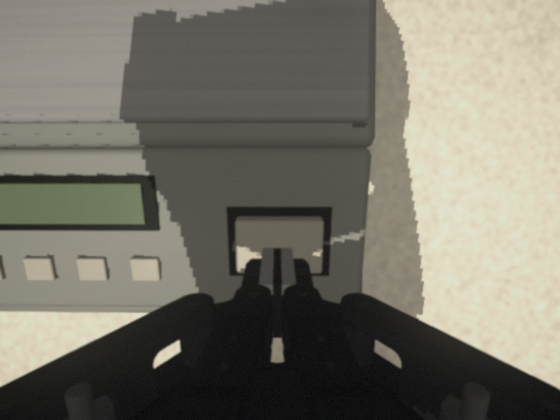

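View pics/s9c.png

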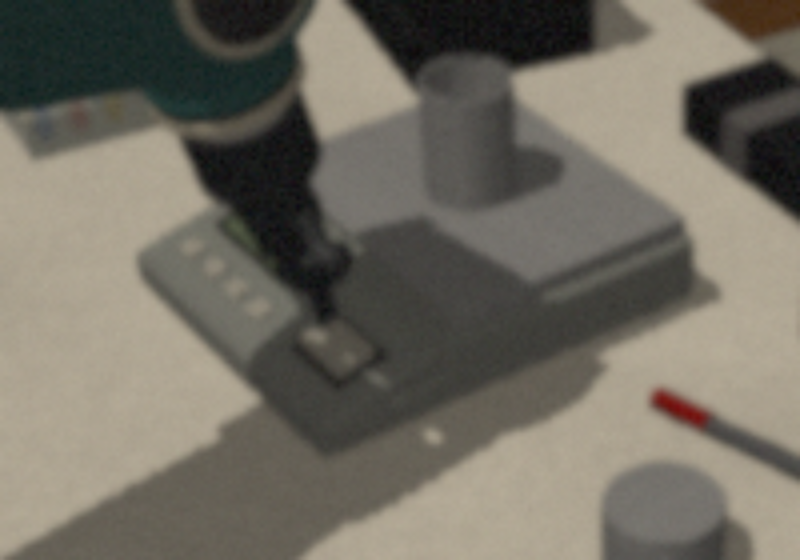

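The closed fingertips are centred above the tare key (wrist px 278,250). The cup stands upright in the middle of the pan. Pressing.

Emit:
{"api": "carry_out", "payload": {
  "deltas": [8,0.5,0,0,0,0,1,6,0.3,0,0,0,0,1,2,0,0,0,0,0,1,0,0,0,0,0,0,1,0,0,0,0,0,0,1]
}}

```text
time: 24.0
tcp_pos: [437.3, 134.4, 80.9]
tool_rot: [0.033, 0.786, 0.048, -0.615]
force: [0.5, 0.4, -1.0]
grip_width: -0.1
```

Emit:
{"api": "carry_out", "payload": {
  "deltas": [1,0,0,0,0,0,1,1,0,0,0,0,0,1,0,0,0,0,0,0,1]
}}

```text
time: 24.3
tcp_pos: [437.8, 134.5, 78.8]
tool_rot: [0.033, 0.786, 0.048, -0.615]
force: [-1.0, -1.0, -0.2]
grip_width: 0.1
```

Emit:
{"api": "carry_out", "payload": {
  "deltas": [1,0,0,0,0,0,1,1,0,0,0,0,0,1,0,0,0,0,0,0,1]
}}

```text
time: 24.6
tcp_pos: [438.3, 134.6, 76.9]
tool_rot: [0.033, 0.786, 0.048, -0.615]
force: [-0.8, 0.3, 1.0]
grip_width: -0.0
```

Emit:
{"api": "carry_out", "payload": {
  "deltas": [1,0,0,0,0,0,1,1,0,0,0,0,0,1,0,0,0,0,0,0,1]
}}

```text
time: 24.9
tcp_pos: [438.8, 134.6, 75.0]
tool_rot: [0.033, 0.786, 0.048, -0.615]
force: [-1.1, -1.0, 2.0]
grip_width: 0.1
```

Emit:
{"api": "carry_out", "payload": {
  "deltas": [1,0,0,0,0,0,1,0.5,0,0,0,0,0,1,0,0,0,0,0,0,1]
}}

```text
time: 25.2
tcp_pos: [439.1, 134.7, 73.6]
tool_rot: [0.033, 0.786, 0.048, -0.615]
force: [-0.9, -1.5, 3.3]
grip_width: 0.1
```

Emit:
{"api": "carry_out", "payload": {
  "deltas": [0.7,0,0,0,0,0,1,0,0,0,0,0,0,1]
}}

```text
time: 25.4
tcp_pos: [439.3, 134.7, 73.4]
tool_rot: [0.033, 0.786, 0.048, -0.615]
force: [-7.5, -2.7, 11.4]
grip_width: 0.5
```

The spring ramp ended about 4 mm after first contact, then the force jumped to about 13 N, so the key is fully down. Releasing and backing off.

Emit:
{"api": "carry_out", "payload": {
  "deltas": [0,0,0,0,0,0,1,0,0,0,0,0,0,1,-2,0,0,0,0,0,1,-6,0,0,0,0,0,1,-20,0,0,0,0,0,1,-40,0,0,0,0,0,1,-40,0,0,0,0,0,1,-40,0,0,0,0,0,1]
}}

```text
time: 26.2
tcp_pos: [403.2, 129.4, 218.0]
tool_rot: [0.033, 0.786, 0.048, -0.616]
force: [0.6, 0.1, 0.7]
grip_width: -0.1
```

Emit:
{"api": "carry_out", "payload": {
  "deltas": [-20,35,0,0,0,0,1,0,45,0,0,0,0,1,0,45,0,0,0,0,1,0,45,0,0,0,0,1,0,40,0,0,0,0,1,0,0,0,0,0,0,1,0,0,0,0,0,0,1]
}}

```text
time: 26.9
tcp_pos: [423.5, -80.4, 234.3]
tool_rot: [0.032, 0.786, 0.047, -0.616]
force: [-0.1, 0.3, 0.1]
grip_width: -0.2
```

Run:
```python
from h import *
st();snap('top','t10');snap('side','s10')
f=load('t10');H,W=f['d'].shape
uu,vv=np.meshgrid(range(W),range(H));P=pts(f,np.c_[uu.ravel(),vv.ravel()]).reshape(H,W,3)
m=(P[...,2]>150)&(P[...,2]<168)&(np.linalg.norm(P[...,:2]-[589,227],axis=2)<45)
print(m.sum(),P[m].mean(0),P[m].min(0),P[m].max(0))
m=(abs(P[...,2]-50)<6)&(np.linalg.norm(P[...,:2]-[545,-96],axis=2)<45)
print('squat',P[m].mean(0));print('key z',P[260,195])
```

```text
t 26.9 q [-0.313 -0.588  2.07   0.107  1.442  1.143] tcp [423.469 -80.383 234.342] w -0.2 F [-0.122  0.268  0.147]
tool x,y,z in world: [ 0.237  0.034 -0.971] [ 0.114 -0.993 -0.007] [-0.965 -0.109 -0.24 ]
233 [588.715 228.61  157.003] [557.387 196.279 150.146] [618.879 260.325 162.468]
squat [545.262 -96.579  49.746]
key z [442.278 135.556  56.66 ]
```

View pics/t10.png

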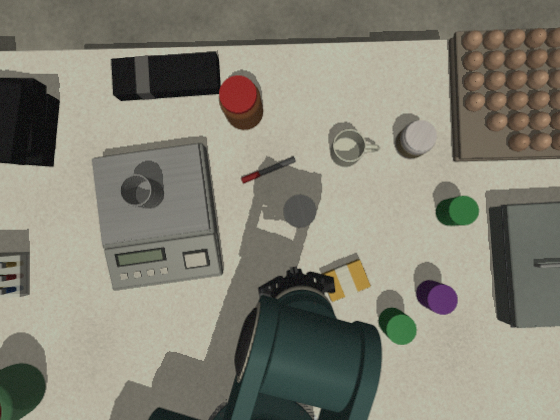

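View pics/s10.png

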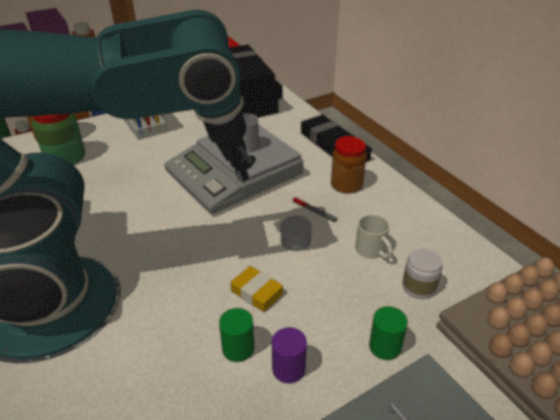

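The measure stands mouth-up at (588.1, 228.3), within about 2 mm of the pan's centre. The key is back up at z 56.7, the other things have not moved, and the arm is clear. Handing in.

Run:
```python
from h import *
print(bot.job_done())
```

```text
the job is handed in; nothing more can be done
None
```

The tall measure is mouth-up in the middle of the scale's pan. I then pressed the tare key fully down, let it spring back, and handed the job in at about 27 s of the 69 s allowed.

**How it was done:** I first set the measure mouth-down on a corner of the pan. There I regripped it from the side, rolled it 180° in the air and set it down in the middle at about 7 N. The first set-down, on the corner, was firmer at about 15 N.

**Last checks:**
- **Measure:** it stands upright, with its centre at about (588, 228) mm against the pan centre at (589.5, 227).
- **Tare key:** its resistance rose over about 4 mm of travel, then jumped to about 13 N, against the 4.3 N needed for fully down. It read z 56.7 mm afterwards, so it came back up.
- **Everything else:** the squat measure is within 0.2 mm of where it was. By eye, the other things look unmoved in the last pictures.
- **Robot:** it was clear of everything and reading no contact force when I handed in.

One estimate disagreed: the key's position from the scale's pose and from the picture differed by about 2 mm, so I pressed midway between them. No check failed.

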